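# Load the indexing board rack and hold its index plunger out

### The job

On this electronics repair bench, take the blue-framed circuit board out of the black stand and stand it on edge in the empty, yellow-marked slot of the turntable rack, lowering it until it rests on the slot's floor before you let go. Then grip the red knob of the turntable's sprung index plunger, pull it straight back to its stop so that the pin is clear of its hole, and finish while still holding it there, so that a colleague can turn the rack. Leave the two grey-framed boards, the flux bottle and the screwdriver where they are.

Things in the scene. Friction and masses are not known exactly. Their poses are not given: they have to be found in the camera images.
- new_board: The board to load, blue frame, framed circuit board standing on edge: 10 mm thick (own x), 110 mm long (own y), 90 mm tall (own z), about 0.15 kg. Origin: centre of its underside (lower edge). Starts in the slot of the black stand, 1.5 mm clearance per side; grip it across its thickness near the top edge. End for end does not matter.
- stand: Black staging stand fixed to the bench, 60 x 134 mm, 30 mm tall, with one upright slot along its own y axis; slot floor 8 mm above its origin. The slot hides the lowest 22 mm of the board. Origin: centre of its underside, on the work surface.
- turntable: Locked turntable, fixed. Origin: on the work surface below the disc's centre. Disc 190 mm wide, top at 63 mm, with a black rack of three slots along own y, at own x = -45, 0, +45 mm. Slot floor 69 mm above the surface; slots 13 mm wide, 122 mm long between end stops, walls 22 mm tall, flaring to a 23 mm wide mouth 31 mm above the floor. Boards in adjacent slots are 35 mm apart.
- housing_top (a point): Centre of the top of the grey plunger housing (34 mm across own x, 33 mm along own y), 66 mm above the work surface, on the turntable's own -y side, fixed to it; axes as the turntable's. The 10 mm steel pin crosses a 12 mm gap from it to a brass-bushed hole in the disc's rim. The 10 mm thick base plate ends 10 mm beyond the housing: under the knob is only the work surface.
- slot_marker: Thin yellow strip (no obstacle) that marks the empty slot of the rack; its ends are yellow too. Origin: centre of that slot's floor, 69 mm above the work surface: the new board's origin belongs here. Own y runs along the slot, own x across it. Which of the three slots is empty varies.
- pull_knob (a point): Red flat-sided pull knob of the index plunger: 24 mm wide (own x, the faces to grip), 32 mm long (own y), 30 mm tall (own z). This point: the knob's centre, 49 mm above the work surface; at rest it is 173 mm from the turntable's origin towards the turntable's own -y, with 12 mm free between knob and housing collar. Pull it level along its own -y, away from the disc. It cannot turn.
- plunger (a joint): Travel of the index plunger in m: 0 = spring-seated in its hole, 0.020 = pulled back to the stop. The pin goes 10 mm into the hole. The spring pulls it home with 7 N at 0 and 11 N at the stop; let go, it snaps back.
- rack_board_a: Bystander, grey frame, already in a slot of the rack, loose: framed circuit board standing on edge: 10 mm thick (own x), 110 mm long (own y), 90 mm tall (own z), about 0.15 kg. Origin: centre of its underside (lower edge). 
- rack_board_b: Bystander, grey frame, already in another slot of the rack, loose: framed circuit board standing on edge: 10 mm thick (own x), 110 mm long (own y), 90 mm tall (own z), about 0.15 kg. Origin: centre of its underside (lower edge). 
- flux_bottle: Bystander: small white bottle with yellow cap, 44 mm diameter, 85 mm tall, standing loose on the bench. Origin: centre of its underside.
- screwdriver: Bystander: screwdriver with blue handle, 160 mm long, lying loose along its own x. Origin: centre of its underside.

How it is judged:
By the outcome, as a careful person would: the job done as asked, in the order asked, and still so for the second after the job is handed in, while the arm keeps its last pose, push and grip.
It also fails if it takes over 54 s, if anything falls off the work surface, if the arm or the gripper's body presses on something with over 40 N, if the wrist force passes 120 N, or if a joint passes its speed limit or range.

### The arm

A 6-joint arm with a two-finger parallel gripper is mounted at the origin on the work surface. World frame = base frame: x ahead of the robot, y to its left, z up, the work surface at z = 0. Lengths are in m, angles in rad, forces in N, time in s.
With the tool pointing down it reaches from about 0.3 to 0.875 m from the base axis. Payload 6.4 kg.
Tool frame: the origin (TCP) lies at the very end of the fingers, on their centre line; the grasp point (between the pads) lies 19 mm behind it (manip.grip_point_offset is the distance from the TCP to the grasp point, in m); x points along the fingers, z is the direction in which the jaws open and shut, and the axes are right-handed (so a half turn about x gives the same grasp; the last joint's range is limited). The gripper opens to 88 mm and grips with 3 to 60 N. Pads are 18 mm wide; open, the fingers measure 123 mm over their backs; the gripper's body (75 mm by 187 mm) begins 45 mm behind the grasp point.
Start: joints at [-1.492, 0.181, 1.607, -0, 1.354, -0.206], TCP at [0.162, -0.552, 0.21] pointing down, gripper open.
Joint ranges: [-2.99, 2.99], [-0.89, 2.07], [0.3, 2.58], [-1.14, 4.28], [0, 2.63], [-3.12, 3.12]. Speed limits (rad/s): [2.57, 2.57, 3.01, 3.14, 3.14, 3.14].

### API

Orientations are given as a rotation vector (axis times angle).
In Python, from station import manip, cams, readout gives the robot as it stands. The module is installed in compiled form; this text tells all that it offers. Calls block until the motion is done:
- manip.reach(position, orientation): joint-space move of the TCP to a pose.
- manip.move_l(position, rotation=None, max_speed=0.15, guard=None): straight line of the TCP; rotation=None keeps the orientation; max_speed is the mean speed in m/s. With guard (N) it stops when the force on the tool has changed by that much, and returns True; else False.
- manip.goto_joints(angles): joint-space move.
- manip.set_gripper(opening, strength=None): finger opening in m; strength is the grip in N (None keeps the last); returns when the fingers have stopped.
- manip.wait(seconds).
- manip.solve_ik(position, orientation): joint angles nearest the present ones, or None.
- cams.snapshot(name): name is "scene" or "top" or "wrist"; returns a dict with "img" (400x640x3 uint8, blue, green, red), "fx", "fy", "cx", "cy" (pixels), "T" (4x4, takes a point from camera to world coordinates); the wrist camera has in their place "hand_eye" (4x4, takes a point from camera to tool coordinates, whose origin is the TCP and whose axes are the tool frame's). Camera axes: x right, y down, z forward; pixel columns grow to the right and rows downward; lengths in m; the calibration is good to about 2 mm. The wrist camera is an equidistant fisheye: a pixel r from the principal point sees the ray r / f radians off the axis. A picture is of the moment at which its call begins: read the wrist's pose just before it. There is no depth.
A pose or a line that the arm cannot do raises manip.MotionError and nothing moves.
- manip.hand_in(): hands the job in, once; it reports no verdict.
Readings, each from a call of its own:
- readout.get_time_s(): time.
- readout.get_qpos(): joint angles.
- readout.get_dq(): joint speeds.
- readout.get_tau(): joint torques, N m.
- readout.get_ee_pos(): TCP position.
- readout.get_orientation(): TCP orientation.
- readout.get_wrist_force(): force on the tool from outside, world axes, zero at the start.
- readout.get_moment(): the same for the moment, N m.
- readout.get_width(): finger opening in m.
Only numpy, scipy, OpenCV 4.12 (cv2) and the standard library are available. Lean on these libraries where they do the work, as an engineer would, in place of code of your own. Each camera call takes 0.05 s, during which the arm holds its last target.

## Working session

There is one attempt and no reset: what is moved stays moved. The work goes in short steps, each a Python script; the robot and the scene stay as the last script left them, time stands still between calls to the robot, and variables do not carry over. Pictures are saved under pics/ and viewed, and the job is handed in when it is done.

```bash
mkdir -p pics; python3 - <<'E'
from station import manip,cams,readout
import cv2,numpy as np
for n in ["scene","top","wrist"]:
    s=cams.snapshot(n); cv2.imwrite(f"pics/{n}0.png",s["img"])
    print(n,{k:(np.round(v,4).tolist()) for k,v in s.items() if k!="img"})
print(readout.get_time_s(),readout.get_ee_pos(),readout.get_orientation(),manip.grip_point_offset)
E
```

```text
scene {'fx': 380.9777, 'fy': 380.9777, 'cx': 326.0974, 'cy': 195.3531, 'T': [[0.729, 0.4467, -0.5186, 1.1397], [0.6842, -0.4522, 0.5722, -0.6555], [0.0211, -0.772, -0.6353, 0.771], [0.0, 0.0, 0.0, 1.0]]}
top {'fx': 388.3613, 'fy': 388.3613, 'cx': 323.6163, 'cy': 195.401, 'T': [[0.0196, -0.9882, 0.1521, 0.4572], [-0.9996, -0.0164, 0.0222, -0.0341], [-0.0194, -0.1524, -0.9881, 0.9575], [0.0, 0.0, 0.0, 1.0]]}
wrist {'fx': 309.7069, 'fy': 309.7069, 'cx': 320.4569, 'cy': 199.2205, 'hand_eye': [[-0.0006, -0.2752, 0.9614, -0.1745], [-0.001, -0.9614, -0.2752, 0.0699], [1.0, -0.0011, 0.0003, 0.0006], [0.0, 0.0, 0.0, 1.0]]}
0.15 [ 0.16155121 -0.55141533  0.20975635] [ 0.99778692  1.33141268 -0.99621241] 0.0187
```

View pics/scene0.png

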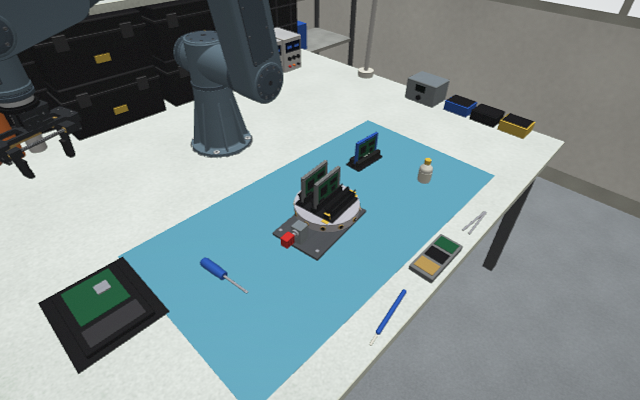

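View pics/top0.png

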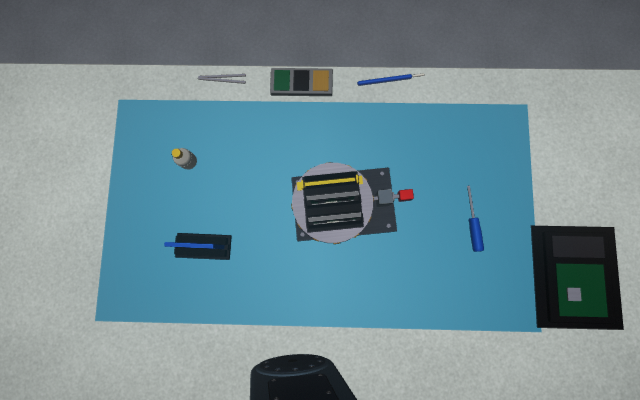

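View pics/wrist0.png

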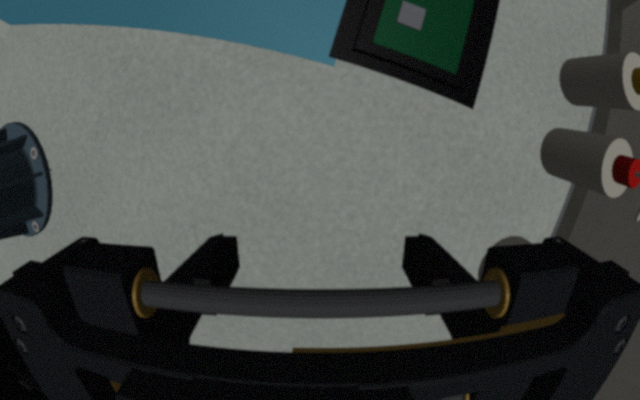

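```bash
python3 - <<'E'
import cv2
t=cv2.imread("pics/top0.png"); 
cv2.imwrite("pics/topA.png",cv2.resize(t[150:250,280:420],None,fx=5.7,fy=5.7,interpolation=cv2.INTER_CUBIC))
cv2.imwrite("pics/topB.png",cv2.resize(t[220:270,155:240],None,fx=9,fy=9,interpolation=cv2.INTER_CUBIC))
s=cv2.imread("pics/scene0.png")
cv2.imwrite("pics/scA.png",cv2.resize(s[120:265,265:395],None,fx=4,fy=4,interpolation=cv2.INTER_CUBIC))
E
```

```text
(no output)
```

View pics/topA.png

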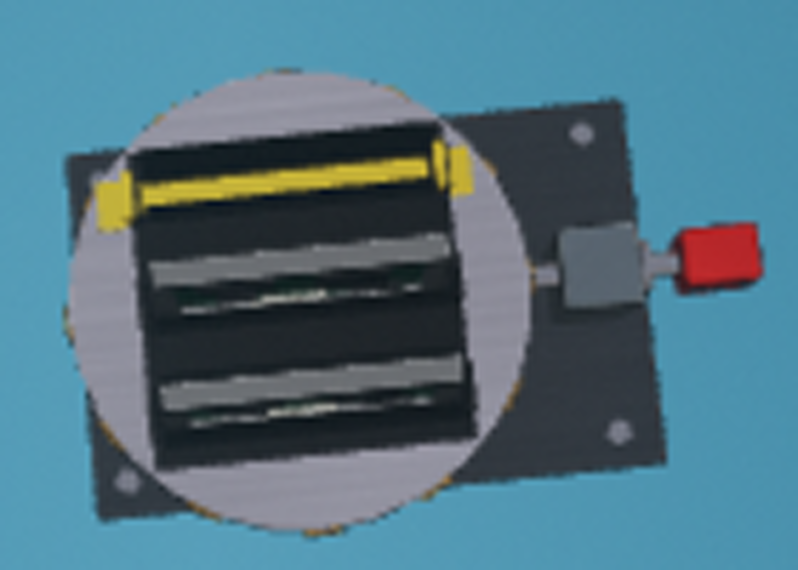

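View pics/topB.png

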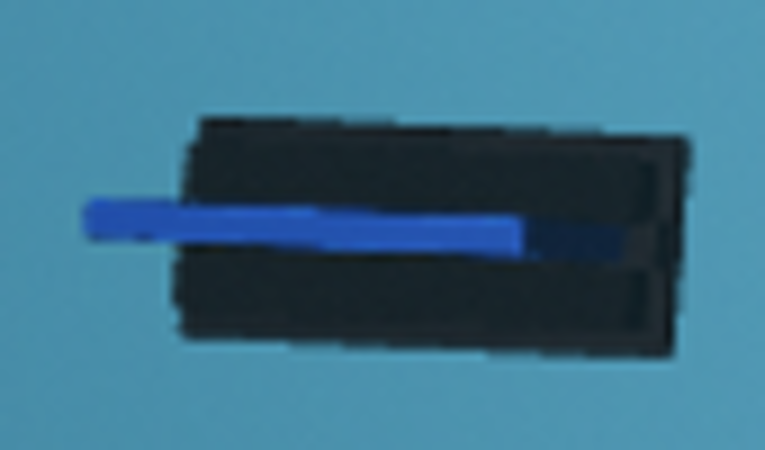

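View pics/scA.png

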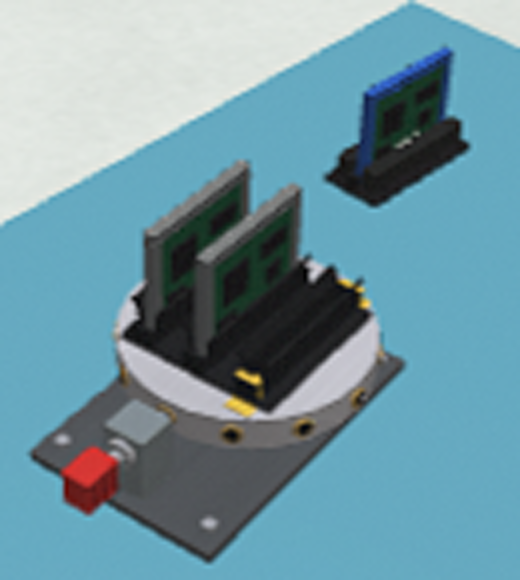

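```bash
cat > h.py <<'E'
from station import manip,cams,readout
import cv2,numpy as np
from scipy.spatial.transform import Rotation as R
def ray(s,u,v,T=None):
    if "fx" in s and T is None:
        T=np.array(s["T"]); d=np.array([(u-s["cx"])/s["fx"],(v-s["cy"])/s["fy"],1.])
    else:
        a=np.array([u-s["cx"],v-s["cy"]]); r=np.hypot(*a); th=r/s["fx"]
        d=np.r_[a/r*np.sin(th),np.cos(th)] if r>0 else np.array([0,0,1.])
    return T[:3,3],T[:3,:3]@d
def onz(s,u,v,z,T=None):
    o,d=ray(s,u,v,T); return o+d*(z-o[2])/d[2]
def proj(s,p,T=None):
    fe=T is not None
    if T is None: T=np.array(s["T"])
    q=T[:3,:3].T@(np.asarray(p)-T[:3,3])
    if not fe: return np.array([s["fx"]*q[0]/q[2]+s["cx"],s["fy"]*q[1]/q[2]+s["cy"]])
    r=np.hypot(q[0],q[1]); th=np.arctan2(r,q[2])
    return np.array([s["cx"],s["cy"]])+q[:2]/r*th*s["fx"]
def wrist():
    p=readout.get_ee_pos(); o=readout.get_orientation()
    s=cams.snapshot("wrist"); B=np.eye(4);B[:3,:3]=R.from_rotvec(o).as_matrix();B[:3,3]=p
    return s,B@np.array(s["hand_eye"])
def down(yaw):
    # tool x down; tool z (jaw) along world direction yaw
    x=np.array([0,0,-1.]); z=np.array([np.cos(yaw),np.sin(yaw),0]); y=np.cross(z,x)
    return R.from_matrix(np.c_[x,y,z]).as_rotvec()
E
python3 - <<'E'
from h import *
s=cams.snapshot("top")
A=lambda u,v,z:onz(s,280+(u+.5)/5.7-.5,150+(v+.5)/5.7-.5,z)
B=lambda u,v,z:onz(s,155+(u+.5)/9-.5,220+(v+.5)/9-.5,z)
np.set_printoptions(precision=4,suppress=True)
def pr(n,a,b):
    d=a-b; print(n,(a+b)/2,np.linalg.norm(d),np.degrees(np.arctan2(d[1],d[0])))
pr("board top",B(85,220,.098),B(523,236,.098))
pr("stand L",B(200,118,.0),B(690,137,.0)); pr("stand Lb",B(181,337,.0),B(672,355,.0))
pr("strip",A(143,195,.069),A(428,168,.069))
print("disc",A(299.5,301,.063))
pr("grey1",A(150,274,.159),A(450,246,.159)); pr("grey2",A(160,396,.159),A(463,368,.159))
pr("housing L",A(560,232,.066),A(630,225,.066));pr("housing b",A(567,308,.066),A(643,302,.066))
print("knob top", [A(*q,.064) for q in [(688,232),(757,225),(762,275),(692,290)]])
print(manip.solve_ik([.45,0,.25],down(0)))
E
```

```text
board top [0.4738 0.2822 0.098 ] 0.10865170909610788 89.03808113038465
stand L [0.5038 0.2813 0.    ] 0.13579654146724834 88.86872353343608
stand Lb [0.4445 0.2824 0.    ] 0.1347756435312476 89.07607073988588
strip [ 0.627  -0.0276  0.069 ] 0.11689083006227623 96.41969979893366
disc [ 0.5787 -0.0342  0.063 ]
grey1 [ 0.5808 -0.0341  0.159 ] 0.10994437894078264 96.34947707713825
grey2 [ 0.5362 -0.039   0.159 ] 0.11008730079341099 96.31335287517402
housing L [ 0.6101 -0.154   0.066 ] 0.028632214646674294 96.73217708318013
housing b [ 0.5788 -0.1579  0.066 ] 0.030845972690022105 95.53488118777948
knob top [array([ 0.6097, -0.1921,  0.064 ]), array([ 0.613 , -0.2201,  0.064 ]), array([ 0.5924, -0.2218,  0.064 ]), array([ 0.5858, -0.1934,  0.064 ])]
[-0.2649 -0.1442  1.8566  0.      1.4291 -0.2649]
```

```bash
python3 - <<'E'
from h import *
o=down(np.radians(-.96))
print(readout.get_time_s(),readout.get_wrist_force())
manip.reach([.4738,.2822,.17],o)
print(readout.get_time_s(),readout.get_ee_pos(),readout.get_qpos(),readout.get_wrist_force())
s,T=wrist(); im=s["img"].copy()
cv2.imwrite("pics/w1.png",im)
np.savez("w1.npz",T=T,c=[s["fx"],s["cx"],s["cy"]])
a=np.radians(89.04);y=np.array([np.cos(a),np.sin(a),0]);x=np.array([y[1],-y[0],0])
for c in [(1,1),(1,-1),(-1,-1),(-1,1)]:
    print(c,proj(s,np.array([.4738,.2822,.098])+x*.005*c[0]+y*.055*c[1],T))
E
```

```text
0.2 [-0.1005254  -0.36264779  0.12255906]
3.325 [0.47424498 0.28157828 0.17004302] [ 3.20648755e-01  1.68442439e-01  1.70633589e+00 -1.45206991e-04
  1.26669787e+00  3.38628011e-01] [ 0.40000585  0.43790674 -0.09059265]
(1, 1) [326.85790735 130.61648702]
(1, -1) [326.44087445 257.28373577]
(-1, -1) [315.15914198 257.30912761]
(-1, 1) [314.2152921  130.64371958]
```

View pics/w1.png

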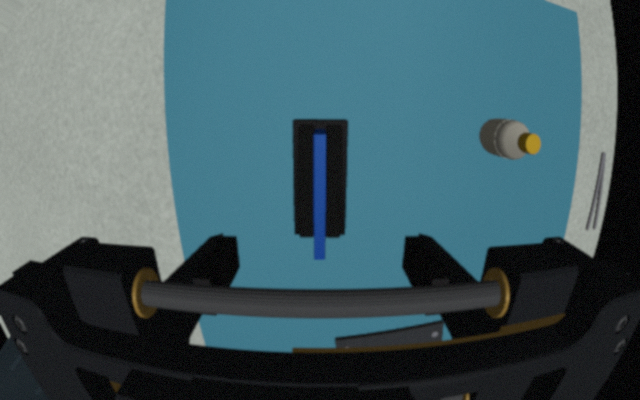

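```bash
python3 - <<'E'
from h import *
o=down(np.radians(-.96))
print(manip.move_l([.4738,.2822,.064],o,.12,guard=15))
f0=readout.get_wrist_force()
print(readout.get_ee_pos(),f0)
manip.set_gripper(0.0,30)
print(readout.get_width(),readout.get_wrist_force(),readout.get_moment())
print(manip.move_l([.4738,.2822,.10],o,.08,guard=25))
print(readout.get_wrist_force(),readout.get_moment())
print(manip.move_l([.4738,.2822,.25],o,.2))
s=cams.snapshot("scene");cv2.imwrite("pics/s2.png",cv2.resize(s["img"][60:220,280:440],None,fx=3.7,fy=3.7))
s,T=wrist();cv2.imwrite("pics/w2.png",s["img"])
print(readout.get_time_s(),readout.get_ee_pos(),readout.get_wrist_force(),readout.get_width())
E
```

```text
False
[0.47446287 0.28244018 0.06475769] [-1.05401876  0.36439795 -0.16332838]
0.009366337614006725 [-0.84154454  0.09191304 -0.40933601] [-0.01658006 -0.10359126  0.01297424]
False
[-0.17230329  0.49793993 -2.50869322] [-0.0926044  -0.14736908 -0.04794222]
False
7.175 [0.47278223 0.28182078 0.24793269] [ 0.40110351  0.49173754 -1.45508189] 0.009677161619234579
```

View pics/s2.png

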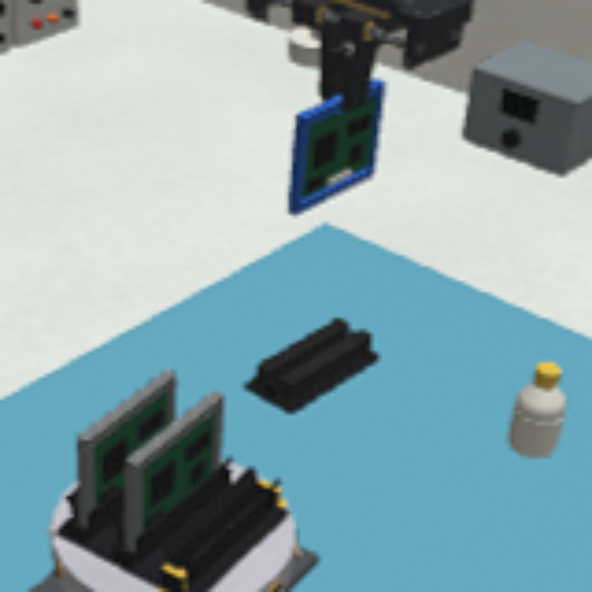

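View pics/w2.png

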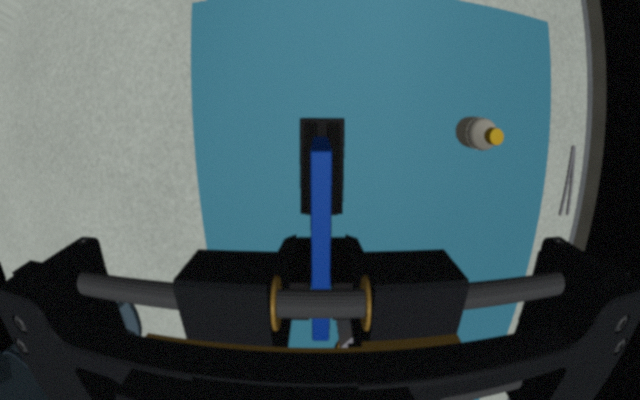

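```bash
python3 - <<'E'
from h import *
o=down(np.radians(6.35))
t=[.6252,-.029]
manip.move_l([t[0],t[1],.25],o,.15)
manip.wait(.3)
ps=np.array([readout.get_ee_pos() for _ in range(8)]);print(ps.mean(0),ps.std(0))
s,T=wrist(); im=s["img"];cv2.imwrite("pics/w3.png",im)
np.savez("w3.npz",T=T)
y=np.array([-.1106,.9939,0]);x=np.array([.9939,.1106,0])
for n,z,dx,dy in [("strip",.069,0,.055),("walltopL",.1,-.0115,.061),("walltopR",.1,.0115,.061),("strip-",.069,0,-.055),("grey mid",.159,-.045,.055),("grey mid-",.159,-.045,-.055)]:
    print(n,proj(s,np.r_[t,z]+x*dx+y*dy,T))
cv2.imwrite("pics/w3c.png",cv2.resize(im[90:290,220:420],None,fx=3,fy=3,interpolation=cv2.INTER_CUBIC))
s=cams.snapshot("scene");cv2.imwrite("pics/s3.png",cv2.resize(s["img"][60:260,240:440],None,fx=3,fy=3))
s=cams.snapshot("top");cv2.imwrite("pics/t3.png",s["img"])
print(readout.get_time_s(),readout.get_wrist_force(),readout.get_width())
E
```

```text
[ 0.62517006 -0.02881013  0.2500578 ] [0.00000000e+00 3.46944695e-18 5.55111512e-17]
strip [321.08851248 125.90793734]
walltopL [310.06948655 121.48860878]
walltopR [332.23176243 121.47990301]
strip- [321.11725698 217.53572542]
grey mid [268.96510501 131.04919683]
grey mid- [273.99931346 248.78503883]
10.0833 [-0.2246495  -0.29142575 -1.6591821 ] 0.00899464989189635
```

View pics/w3c.png

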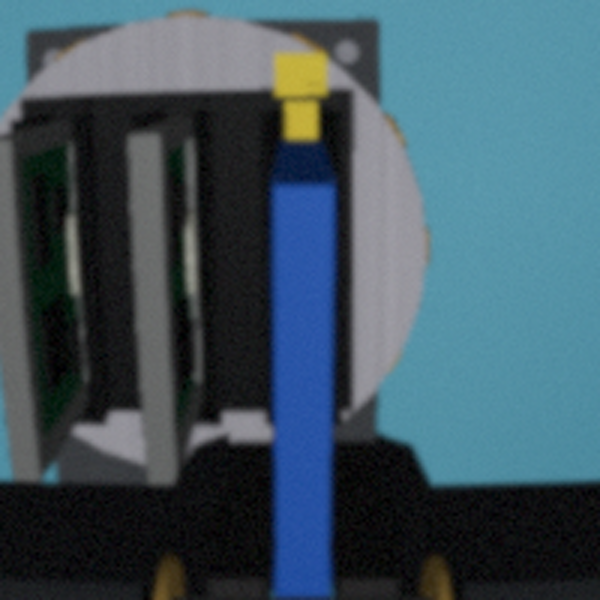

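View pics/s3.png

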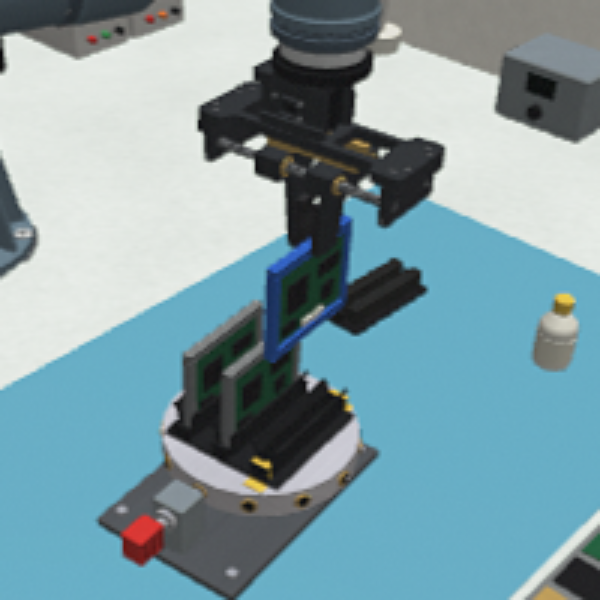

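```bash
python3 - <<'E'
from h import *
o=down(np.radians(6.35)); t=[.6249,-.029]
manip.move_l([*t,.165],o,.15)
f0=readout.get_wrist_force()
print(manip.move_l([*t,.119],o,.03,guard=8))
manip.wait(.2)
print(readout.get_ee_pos(),f0,readout.get_wrist_force(),readout.get_moment(),readout.get_time_s())
s,T=wrist();cv2.imwrite("pics/w4c.png",cv2.resize(s["img"][90:290,220:420],None,fx=3,fy=3,interpolation=cv2.INTER_CUBIC))
s=cams.snapshot("scene");cv2.imwrite("pics/s4.png",cv2.resize(s["img"][100:260,260:400],None,fx=3.7,fy=3.7))
E
```

```text
True
[ 0.6249307  -0.02889555  0.12495209] [ 0.64316667  0.0491762  -0.45217164] [-0.86836925 -0.04648808  6.05571765] [ 0.03941491  0.0010438  -0.06180002] 12.2083
```

View pics/w4c.png

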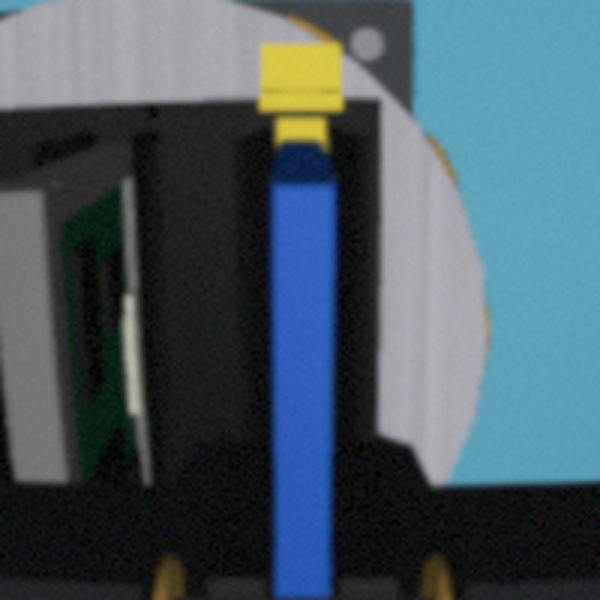

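View pics/s4.png

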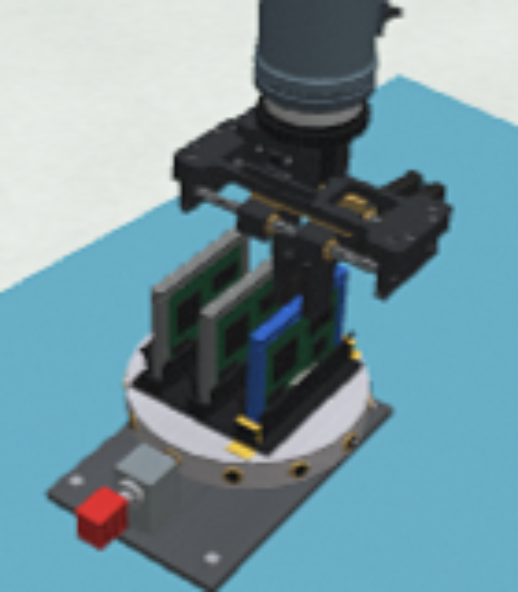

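```bash
python3 - <<'E'
from h import *
o=down(np.radians(6.35)); t=[.6249,-.029]
manip.set_gripper(.028,30)
manip.move_l([*t,.20],o,.12)
k=np.array([.5805,-.034])-.173*np.array([-.1106,.9939])
manip.move_l([*k,.17],o,.2)
manip.set_gripper(.06,50)
manip.wait(.2)
print(k,readout.get_ee_pos(),readout.get_wrist_force(),readout.get_time_s())
s,T=wrist();im=s["img"];cv2.imwrite("pics/w5c.png",cv2.resize(im[80:280,220:420],None,fx=3,fy=3,interpolation=cv2.INTER_CUBIC))
x=np.array([.9939,.1106,0]);y=np.array([-.1106,.9939,0])
for c in [(1,1),(1,-1),(-1,-1),(-1,1)]:
    print(c,(proj(s,np.r_[k,.064]+x*.012*c[0]+y*.016*c[1],T)-[220,80])*3)
s=cams.snapshot("scene");cv2.imwrite("pics/s5.png",cv2.resize(s["img"][100:260,260:400],None,fx=3.7,fy=3.7))
s=cams.snapshot("top");cv2.imwrite("pics/t5.png",s["img"])
E
```

```text
[ 0.5996338 -0.2059447] [ 0.59962223 -0.20598561  0.1699837 ] [-0.16184989 -1.09503671  0.75419792] 15.45
(1, 1) [342.9452296  274.64725873]
(1, -1) [341.91121784 374.30214959]
(-1, -1) [265.93548083 374.38819049]
(-1, 1) [264.81514385 274.72161836]
```

View pics/w5c.png

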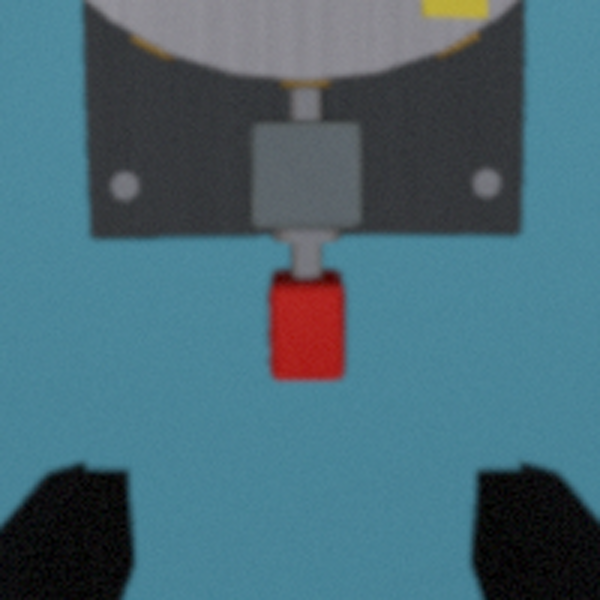

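View pics/s5.png

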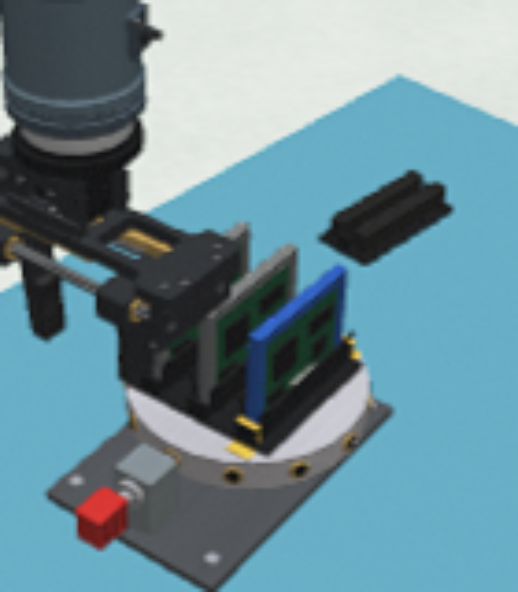

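```bash
python3 - <<'E'
from h import *
o=down(np.radians(6.35))
x=np.array([.9939,.1106]);y=np.array([-.1106,.9939])
k=np.array([.5996,-.2059])+.0008*x-.001*y
print(manip.move_l([*k,.030],o,.12,guard=12))
print(readout.get_ee_pos())
manip.set_gripper(0.0,50)
print(readout.get_width(),readout.get_wrist_force())
p0=readout.get_ee_pos()
s=cams.snapshot("top");cv2.imwrite("pics/t6.png",s["img"])
def step(d):
    g=manip.move_l([*(k-d*y),.030],o,.03,guard=24); manip.wait(.1)
    e=readout.get_ee_pos()-p0
    print(d,g,"travel",-e[:2]@y,"F.y",readout.get_wrist_force()[:2]@y,readout.get_wrist_force(),readout.get_width()); return g
for d in [.004,.010,.016,.019,.021]:
    if step(d): break
print(readout.get_time_s())
s=cams.snapshot("scene");cv2.imwrite("pics/s7.png",cv2.resize(s["img"][100:260,260:400],None,fx=3.7,fy=3.7))
s,T=wrist();cv2.imwrite("pics/w7c.png",cv2.resize(s["img"][80:280,220:420],None,fx=3,fy=3,interpolation=cv2.INTER_CUBIC))
E
```

```text
False
[ 0.60122439 -0.20718271  0.03100879]
0.022933252865193737 [ 4.16530453  0.77767984 -0.4911868 ]
0.004 False travel 0.0019162903454860599 F.y 7.0947115634132745 [3.70405069 7.55043724 2.48277767] 0.022940527290186682
0.01 False travel 0.007531319773069905 F.y 8.667133341111905 [3.54616988 9.11494087 3.2662745 ] 0.023002085996905647
0.016 False travel 0.013137941290461318 F.y 10.085536464895977 [ 3.11185567 10.49371939  3.49597072] 0.023130090989568402
0.019 False travel 0.01595856160504139 F.y 9.430193993424025 [3.43182968 9.86996112 3.31853468] 0.022859328144320432
0.021 False travel 0.017786231264872207 F.y 10.335065199021791 [ 3.79989865 10.82134419  3.27823615] 0.023391058687677442
19.6
```

View pics/w7c.png

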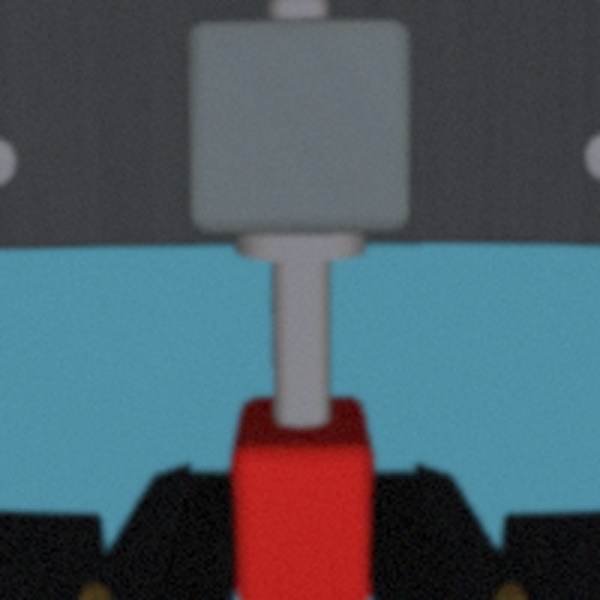

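View pics/s7.png

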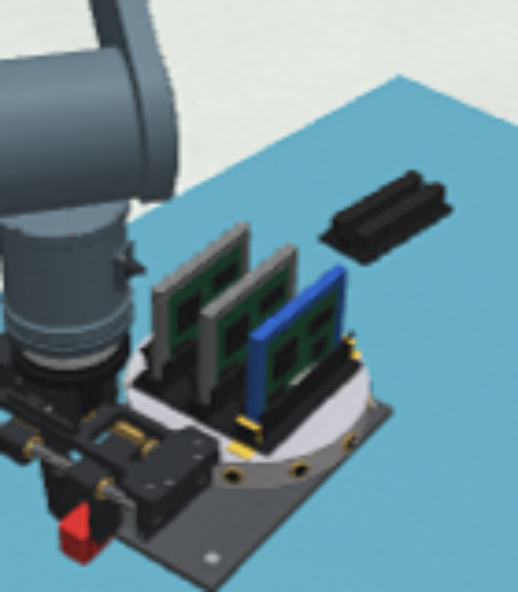

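```bash
python3 - <<'E'
from h import *
o=down(np.radians(6.35))
x=np.array([.9939,.1106]);y=np.array([-.1106,.9939])
k=np.array([.5996,-.2059])+.0008*x-.001*y
p0=np.array([.6012,-.2072])
for d in [.022,.023,.024,.025,.026,.027,.028]:
    g=manip.move_l([*(k-d*y),.030],o,.03,guard=24); manip.wait(.25)
    f=np.mean([readout.get_wrist_force() for _ in range(5)],0)
    e=readout.get_ee_pos()
    print(d,g,"travel",-(e[:2]-p0)@y,"Fy",f[:2]@y,f,readout.get_width())
    if g or f[:2]@y>18: break
print(readout.get_time_s())
s,T=wrist();cv2.imwrite("pics/w8c.png",cv2.resize(s["img"][80:280,220:420],None,fx=3,fy=3,interpolation=cv2.INTER_CUBIC))
E
```

```text
0.022 False travel 0.018288632763096415 Fy 11.386171853050135 [ 3.74896394 11.87323399  3.40209973] 0.022942659749646665
0.023 False travel 0.019252877210402138 Fy 11.69191512332411 [ 3.11582508 12.11039881  3.59170319] 0.022797658803829692
0.024 False travel 0.01960520300869838 Fy 12.586463518431593 [ 3.95147917 13.10342803  4.74266504] 0.02304462505431032
0.025 False travel 0.0196243503592286 Fy 15.398422460423658 [ 2.8052443  15.80509355  5.31619514] 0.02293925413979131
0.026 False travel 0.019627027870640638 Fy 19.440629863482982 [ 3.11623261 19.90671616  9.21080642] 0.02305149488142527
22.2
```

View pics/w8c.png

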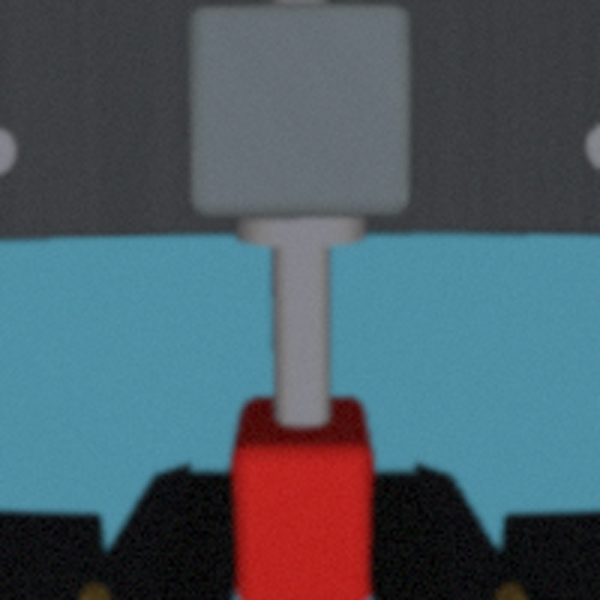

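```bash
python3 - <<'E'
from h import *
e0=readout.get_ee_pos();manip.wait(.5);print(readout.get_ee_pos()-e0,readout.get_wrist_force(),readout.get_width())
s=cams.snapshot("top");cv2.imwrite("pics/t9.png",cv2.resize(s["img"][140:260,160:360],None,fx=4,fy=4))
E
```

```text
[-6.75511465e-06 -2.30850326e-06 -3.04205345e-06] [ 2.04341001 19.62238833  8.23385983] 0.023198984797142403
```

View pics/t9.png

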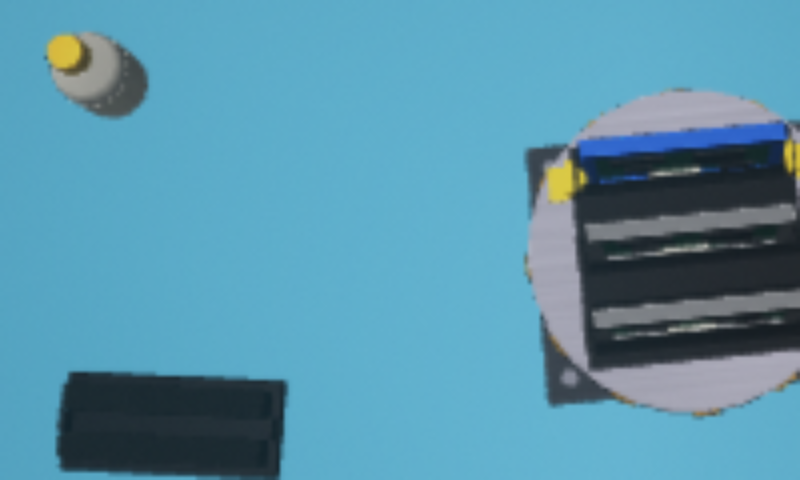

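The top view shows the blue board (crop 580–790, 140) parallel to the grey boards in the yellow-marked slot. The stand is empty and the bottle has not moved.

```bash
python3 -c "
from station import manip,readout
manip.hand_in();print(readout.get_time_s())"
```

```text
the job is handed in; nothing more can be done
the job is handed in; nothing more can be done
```

The job is done and handed in at about 23 s of the allowed 54 s.

- **Board:** I took the blue-framed board out of the stand and lowered it into the yellow-marked slot. Floor contact came at TCP height 0.125 m, which is the height expected for the slot floor, and only then did I let go. The last top view shows it parallel to the two grey boards, which stand in their slots.
- **Plunger:** I gripped the red knob at 50 N and pulled it straight back. Measured travel levelled off at 19.6 mm, while the pull rose from 11.7 to 19.4 N with no more movement, so it is on its stop. The 0.4 mm short of the nominal 20 mm is within measuring error. The knob did not slip between the pads in the pictures, and it was still held there, steady over 0.5 s, at hand-in.
- **Other objects:** In the last top view the flux bottle was where it started. I did not look at the screwdriver again, but the arm never went near it.
- **Checks that disagreed:** The wrist camera put the knob about 1 to 2 mm from where the top camera had. That is within calibration, and I corrected the grasp for it. None of my checks failed.

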